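# Draw the trapped tool key from the guarded port and lean it on its rest

### The job

The blue-handled tool key is trapped by its crosswise foot in the sloped service port: lift it gently along its own length, feel for the angle at which its foot lines up with the slot of the yellow guard, and draw it right out without wrenching it. Then lean it on the grey parking rest beside the port, foot down on the base between rail and lip and the flat of its handle against the black rail, and let go. Leave the chip tray, the jar and the pen where they are.

Things in the scene. Friction and masses are not known exactly. Their poses are not given: they have to be found in the camera images.
- key: Flat T-shaped key, 120 mm long, 12 mm thick, 0.1 to 0.18 kg, centre of mass 35 mm up. Origin: middle of the underside of its foot; z up its length, x along the foot, y through the thickness. Steel foot bar 48 (x) x 12 x 12 mm high; round steel neck 10 mm across up to 46 mm; blue handle plate 44 to 120 mm up, 36 wide (x), 12 thick (y). At the start it stands square to the cover, x along the slope.
- key_grip (a point): Point on the key's axis 98 mm above the underside of its foot, in the blue handle plate: a good place to grip it by its two flat faces (12 mm apart, facing the key's +y and -y), from along the key's length.
- port: White sloped port, fixed, on a grey foot 150 x 140 mm. Origin: centre of its underside. Its face slopes 28 degrees, low at -x (the robot's side), so the seated key leans 28 degrees towards -x. Inside, the key's foot stands in a recess 50 x 14 mm, 4 mm deep, its bottom centre 42 mm above the origin: the key must rise over 4 mm along its length before it can turn; then it turns freely.
- cover: The port's white cover, 140 x 130 x 4 mm, fixed, with a round window of 68 mm. Origin: centre of its underside, on the seated key's axis, 28 mm along it from the underside of the foot. z is square to the cover (the way to draw the key out), x up the slope, y sideways. With the foot's underside 10 mm or more above this origin along z, the key is clear of the guard and cover.
- slot (a point): Centre of the top of the yellow guard disc under the window (4 mm thick, does not turn), round the key's neck. Its slot, 54 x 18 mm, is set anew each time, unmeasured: 29 to 83 degrees counter-clockwise (positive about the cover's z) from the foot's starting direction. The seated foot rises 12 mm, then is blocked; within 5 degrees of the slot it passes. Look, or try by light lifts every few degrees.
- rest: Grey parking rest, fixed: base plate 110 (x) x 130 (y) x 8 mm. Origin: centre of its underside; x points away from the robot's side. Steel lip 12 mm high along y, inner face at x = +45 mm. A key leaning well has the middle of its foot's underside at about x = +20 mm, 10 mm above the table, foot along y, and its top towards -x over the rail, about 25 degrees from upright.
- rail: The rest's black rail, a horizontal round bar of 12 mm diameter and 118 mm length along the rest's y, on a post at each end (102 mm clear between them). Origin: its middle; in the rest's frame at x = -13.7 mm, z = 54.4 mm.
- pack: Bystander: black chip tray 50 x 50 x 12 mm, loose. Origin: centre of its underside.
- jar: Bystander: amber jar, 38 mm diameter, 50 mm high, loose. Origin: centre of its underside.
- pen: Bystander: black marker, 120 mm long along its x, 12 mm thick, loose. Origin: middle of its underside.
There are look-alikes about, which are no part of the job. What is shaped like the port but pink is not meant.

How it is judged (in metres and radians):
On the way:
1. the key has been turned and drawn up through the slot, its foot clear above the cover (z of key in the frame of cover above 0.006 m and height (world z) of key above 0.06 m), for 0.1 s.
At the end, for the whole second after the job is handed in: The key rests on the parking rest, foot down on the base between rail and lip (underside of the foot 5 to 20 mm above the table, within 40 mm of the rest's middle sideways), leaning 10 to 46 degrees from upright against the rail, foot within 17 degrees of parallel to the rail, still and released (z of key in the frame of rest between 0.005 and 0.02 m and x of key in the frame of rest between -0.01 and 0.05 m and y of key in the frame of rest between -0.04 and 0.04 m and angle between key's own z axis and vertical between 0.17 and 0.8 rad and angle between the x axis of key and the y axis of rest, either way round below 0.3 rad and contact force between key and rail above 0.02 N and linear speed of key below 0.02 m/s); the robot touches nothing.
It fails at once if the chip tray, the jar or the pen is moved more than 20 mm or the jar is tipped (distance of any of pack, jar, pen from where it was at the start of the episode above 0.02 m or angle between jar's own z axis and vertical above 0.3 rad).
It fails at once if the key is wrenched against the port (over 150 N) (contact force between key and port above 150 N).
It also fails if it takes over 59 s, if anything falls off the work surface, if the arm or the gripper's body presses on something with over 40 N, if the wrist force passes 120 N, or if a joint passes its speed limit or range.

### The arm

A 7-joint arm with a two-finger parallel gripper is mounted at the origin on the work surface. World frame = base frame: x ahead of the robot, y to its left, z up, the work surface at z = 0. Lengths are in mm, angles in rad, forces in N, time in s.
With the tool pointing down it reaches from about 425 to 950 mm from the base axis. Payload 16.7 kg.
Tool frame: the origin (TCP) lies at the very end of the fingers, on their centre line; the grasp point (between the pads) lies 19 mm behind it; z points along the fingers, y is the line along which they close (so a half turn about z gives the same grasp; the last joint's range is limited). The gripper opens to 94 mm and grips with 3 to 60 N. Pads are 16 mm wide; open, the fingers measure 119 mm over their backs; the gripper's body (75 mm by 177 mm) begins 78 mm behind the grasp point.
Start: joints at [1.044, 0.426, 0.074, 1.606, -0.034, 1.111, -0.067], TCP at [248.958, -627.371, 205.467] pointing down, gripper open.
Joint ranges: [-2.85, 2.85], [-0.5, 2.14], [-1.23, 1.37], [0.21, 2.46], [-1.02, 4.16], [0.16, 2.05], [-2.73, 2.73]. Speed limits (rad/s): [1.89, 1.89, 2.39, 2.39, 3.01, 3.01, 3.01].

### API

Orientations are given as a unit quaternion [w, x, y, z].
In Python, from workcell import bot gives the robot as it stands. The module is installed in compiled form; this text tells all that it offers. Calls block until the motion is done:
- bot.reach(position, orientation): joint-space move of the TCP to a pose.
- bot.servo_line(position, attitude=None, vel=150, max_force=None): straight line of the TCP; attitude=None keeps the orientation; vel is the mean speed in mm/s. With max_force (N) it stops when the force on the tool has changed by that much, and returns True; else False.
- bot.movej(angles): joint-space move.
- bot.open_gripper() and bot.grab(f_grip=None): open the fingers fully, or close them until they stop; f_grip is the grip in N (None keeps the last).
- bot.wait(seconds).
- bot.inverse_kinematics(position, orientation): joint angles nearest the present ones, or None.
- bot.observe(): the state.
- bot.capture(name): name is "side" or "top"; returns the picture (400x640x3 uint8, red, green, blue); there is no depth.
- bot.camera_params(name): a dict with "fx", "fy", "cx", "cy" (pixels), "dist" ([k1, k2, p1, p2, k3] as OpenCV has them; the pictures are not rectified), "extrinsics" (4x4, takes a point from world to camera coordinates). Camera axes: x right, y up, looking along -z (the intrinsics and any distortion apply to the point x, -y, -z); pixel columns grow to the right and rows downward; lengths in mm; the calibration is good to about 2 mm. A picture is of the moment at which its call begins. camera_params takes no time and is no camera call.
A pose or a line that the arm cannot do raises bot.PlanningError and nothing moves.
- bot.close_job(): hands the job in; it is judged then, once.
Trained networks look in the newest picture that a camera, given by its name, has taken for a name from the list of things; names that differ only in an ending like _2 or _b are one class to them, and where a whole thing is asked for, a point or a joint stands for the part that bears it (a point fixed in the world has none). Each returns a list of dicts, best first, with "conf" (0 to 1); they miss things now and then, are a little off and sometimes report something else, mostly with a low value. They report only what shows in the picture. A call takes as long as a camera call. They do not tell look-alikes from the thing itself.
- bot.boxes_of(query, camera): "location" ([x, y, z] in mm, in the coordinates of the camera as it stood for that picture, good to about 4 mm: the middle of the surface that is visible of it).
The state is a dict: "time_s": time; "qpos": joint angles; "qvel": joint speeds; "joint_efforts": joint torques, N m; "position": TCP position; "tool_rot": TCP orientation; "ft_force": force on the tool from outside, world axes, zero at the start; "moment": the same for the moment, N m; "grip_width": opening from 0.0 (shut) to 1.0 (fully open); "gripper_force": force on a finger pad.
Only numpy, scipy, OpenCV 4.12 (cv2) and the standard library are available. Lean on these libraries where they do the work, as an engineer would, in place of code of your own. Each camera call takes 0.05 s, during which the arm holds its last target. There are 200 camera calls.

## Working session

There is one attempt and no reset: what is moved stays moved. The work goes in short steps, each a Python script; the robot and the scene stay as the last script left them, time stands still between calls to the robot, and variables do not carry over. Pictures are saved under pics/ and viewed, at most 10 in all, crops included, and the job is handed in when it is done.

```bash
mkdir -p pics; cat > h.py <<'E'
import numpy as np, cv2
from scipy.spatial.transform import Rotation as R
from workcell import bot
def c2w(cam,p):
    E=np.array(bot.camera_params(cam)['extrinsics']); return np.linalg.inv(E)[:3]@np.r_[p,1]
def proj(cam,P):
    c=bot.camera_params(cam);E=np.array(c['extrinsics']);P=np.atleast_2d(P)
    q=(E[:3,:3]@P.T).T+E[:3,3]; q=q*[1,-1,-1]
    K=np.array([[c['fx'],0,c['cx']],[0,c['fy'],c['cy']],[0,0,1]])
    return cv2.projectPoints(q,np.zeros(3),np.zeros(3),K,np.array(c['dist'],float))[0][:,0]
def ray(cam,uv):
    c=bot.camera_params(cam);E=np.linalg.inv(np.array(c['extrinsics']))
    K=np.array([[c['fx'],0,c['cx']],[0,c['fy'],c['cy']],[0,0,1]])
    n=cv2.undistortPoints(np.array([[uv]],float),K,np.array(c['dist'],float))[0,0]
    return E[:3,3],E[:3,:3]@np.array([n[0],-n[1],-1])
def onz(cam,uv,z):
    o,d=ray(cam,uv); return o+d*(z-o[2])/d[2]
def quat(Rm):
    q=R.from_matrix(Rm).as_quat(); return [q[3],q[0],q[1],q[2]]
def snap(cam,f,box=None,s=1):
    im=bot.capture(cam)[:,:,::-1]
    if box: im=im[box[1]:box[3],box[0]:box[2]]
    cv2.imwrite('pics/'+f,cv2.resize(im,None,fx=s,fy=s,interpolation=cv2.INTER_CUBIC))
E
python3 - <<'E'
from h import *
np.set_printoptions(precision=1,suppress=True)
for c in ('side','top'):
    snap(c,c+'0.png')
    p=bot.camera_params(c); print(c,p['fx'],p['dist'],np.linalg.inv(np.array(p['extrinsics']))[:3])
    for q in ('key','port','cover','rest','rail','pack','jar','pen'):
        for d in bot.boxes_of(q,c)[:4]:
            w=c2w(c,d['location']); print(q,round(d['conf'],2),w,proj(c,w)[0])
print(bot.observe())
E
```

```text
side 385.8847410088536 [-0.1  0.   0.   0.   0. ] [[ -0.9   0.3  -0.3 138.5]
 [ -0.4  -0.5   0.7 694.4]
 [  0.    0.8   0.6 657.2]]
key 0.66 [ 575.6 -211.2  109.8] [310.  153.7]
port 0.92 [ 604.1 -187.9   49.8] [298.  172.6]
port 0.73 [ 159.3 -260.4   53.3] [451.9 196.7]
port 0.67 [ 592.8 -205.8   62.6] [304.  167.1]
cover 0.66 [ 152.7 -287.9   72.2] [457.2 186.7]
cover 0.64 [ 594.  -206.6   65.1] [303.7 166.1]
rest 0.95 [599.1 170.8  12.5] [231.3 256.6]
rail 0.51 [599.6 171.3  56.2] [228.8 243. ]
pack 0.58 [513.6  11.8   8. ] [293.9 229.9]
pack 0.46 [ 593.5 -204.7   61.8] [303.6 167.4]
jar 0.6 [ 602.2 -182.7   47.7] [297.8 174.1]
jar 0.55 [639.9  -4.3  33.4] [255.4 206.2]
pen 0.72 [759.2  63.1  12.7] [206.  213.9]
top 472.87374617575273 [-0.1  0.   0.   0.   0. ] [[   0.     1.    -0.2  254.8]
 [  -1.     0.    -0.   -20.5]
 [  -0.     0.2    1.  1343.8]]
port 0.93 [ 604.2 -218.2   68.2] [390.7 166.6]
port 0.59 [ 154.8 -299.7   68.9] [423.2 331.1]
cover 0.78 [ 142.5 -298.1   71.7] [422.9 335.9]
cover 0.68 [ 597.6 -225.    70.6] [393.3 168.6]
rest 0.81 [598.  163.3   5.2] [257.1 172.7]
rail 0.65 [598.1 164.7  61.6] [254.1 167.7]
rail 0.59 [ 602.7 -226.9   76.1] [394.2 166.4]
pack 0.74 [511.    9.6   5.8] [309.1 202.5]
jar 0.68 [641.5 -12.6  54.5] [317.4 154.1]
pen 0.63 [760.4  47.4  15.3] [297.7 119.4]
{'time_s': 0.9, 'qpos': array([ 1. ,  0.4,  0.1,  1.6, -0. ,  1.1, -0.1]), 'qvel': array([-0., -0.,  0.,  0., -0.,  0.,  0.]), 'joint_efforts': array([  0. , -93.6,   3.7, -45.5,  -0. ,   0. ,   0. ]), 'position': array([ 249. , -627.4,  205.5]), 'tool_rot': array([-0. ,  1. ,  0.2,  0. ]), 'ft_force': array([-0.7,  1.2, -0.1]), 'moment': array([-0., -0., -0.]), 'gripper_force': 0.0, 'grip_width': 0.9974461605991717}
```

```bash
python3 - <<'E'
import cv2,numpy as np
f=lambda n,b,s:cv2.resize(cv2.imread('pics/'+n)[b[1]:b[3],b[0]:b[2]],None,fx=s,fy=s,interpolation=cv2.INTER_CUBIC)
cv2.imwrite('pics/a.png',f('side0.png',(200,100,520,290),2.5))
cv2.imwrite('pics/b.png',f('top0.png',(220,90,460,270),3.3))
E
```

```text
(no output)
```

View pics/a.png

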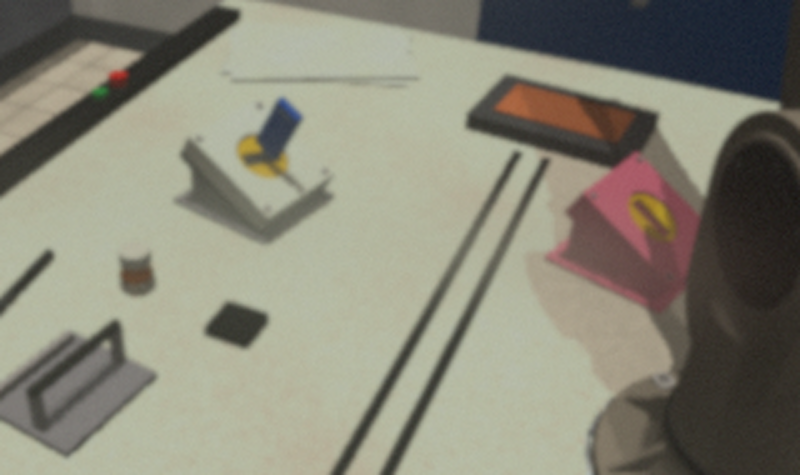

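View pics/b.png

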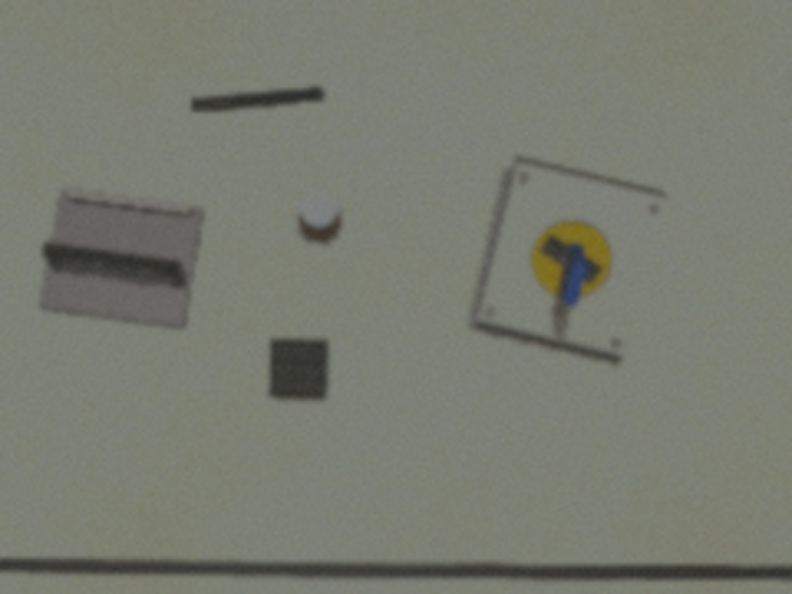

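Side crop: the port sits at (250,160) with a blue key leaning toward the robot, the pink look-alike on the right, and the rest at lower left. Top crop: cover corners are about (517,157), (665,193), (620,358) and (473,322). The dark slot runs (545,240)–(600,278). Rest base corners are about (62,190), (203,208), (187,327) and (40,310). Next I fit the port and rest poses.

```bash
cat > fit.py <<'E'
from h import *
from scipy.optimize import least_squares
a=np.radians(28); Rc=R.from_euler('y',-28,degrees=True).as_matrix()
def cov(p): # cover frame world
    Rz=R.from_euler('z',p[2]).as_matrix()
    Rw=Rz@Rc; return Rw, np.array([p[0],p[1],42.])+Rw[:,2]*28
def covpts(p,z=4):
    Rw,o=cov(p); return o+np.array([[70,65,z],[70,-65,z],[-70,-65,z],[-70,65,z]])@Rw.T
def restpts(p):
    return np.array([p[0],p[1],0])+np.array([[55,65,8],[55,-65,8],[-55,-65,8],[-55,65,8]])@R.from_euler('z',p[2]).as_matrix().T
E
cat > m.py <<'E'
from fit import *
np.set_printoptions(precision=2,suppress=True)
T=lambda l:np.array(l)/3.3+[220,90]; S=lambda l:np.array(l)/2.5+[200,100]
ct=T([[517,157],[665,193],[620,358],[473,322]]); rt=T([[62,190],[203,208],[187,327],[40,310]])
cs=S([[183,150],[232,92],[333,175],[268,210]])
f=lambda p:np.r_[(proj('top',covpts(p))-ct).ravel()]
p=least_squares(f,[605,-215,-.25],x_scale=[1,1,.01]).x; print('port',p,f(p),np.degrees(p[2]))
g=lambda p:(proj('top',restpts(p))-rt).ravel()
r=least_squares(g,[598,165,-.1],x_scale=[1,1,.01]).x; print('rest',r,g(r),np.degrees(r[2]))
np.savez('pose.npz',p=p,r=r)
Rw,o=cov(p)
for uv in T([[545,240],[600,278]]):
    q,d=ray('top',uv); t=((o-q)@Rw[:,2])/(d@Rw[:,2]); l=(q+t*d-o)@Rw; print('slot',l,np.degrees(np.arctan2(l[1],l[0])))
for c,b,s in (('top',(340,110,440,220),6),('side',(200,100,360,290),4)):
    im=cv2.imread(f'pics/{c}0.png'); big=cv2.resize(im[b[1]:b[3],b[0]:b[2]],None,fx=s,fy=s,interpolation=cv2.INTER_CUBIC)
    dr=lambda P,col:cv2.polylines(big,[np.int32((proj(c,P)-b[:2]+.5)*s)],len(P)>2,col,1)
    dr(covpts(p),(0,0,255)); dr(restpts(r),(0,0,255))
    k=o-28*Rw[:,2]; dr(k+np.array([[18,0,44],[18,0,120],[-18,0,120],[-18,0,44]])@Rw.T,(0,255,0))
    rr=R.from_euler('z',r[2]).as_matrix(); dr(np.array([*r[:2],0])+np.array([[-13.7,59,54.4],[-13.7,-59,54.4]])@rr.T,(0,255,0))
    if c=='side': big=cv2.resize(big,(500,594))
    cv2.imwrite(f'pics/fit_{c}.png',big)
E
python3 m.py
```

```text
port [ 613.12 -225.82   -0.23] [-0.82  1.05  0.2   1.35  0.32 -1.21  0.31 -1.21] -13.344681752183403
rest [610.85 163.17  -0.12] [-0.34  0.21  0.31 -0.07 -0.24  0.09  0.28 -0.23] -6.606267075803974
slot [ 9.87 23.03  0.  ] 66.79094845090195
slot [-10.7  -30.47   0.  ] -109.34450243325503
```

View pics/fit_top.png

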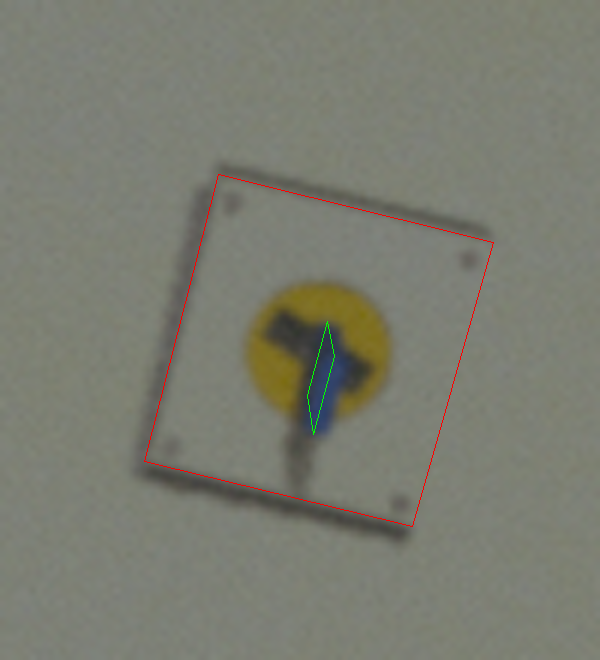

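View pics/fit_side.png

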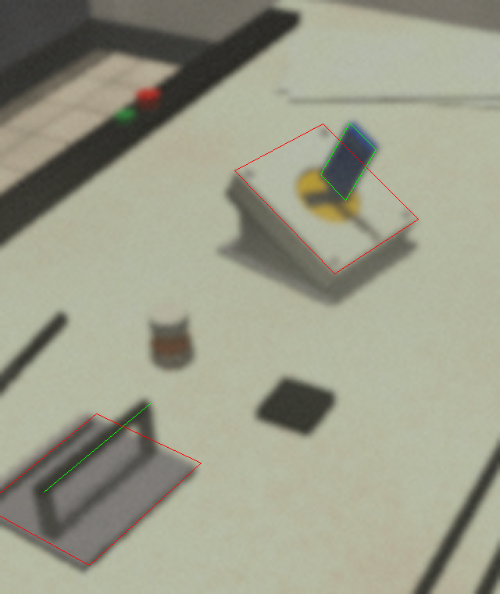

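```bash
cat > k.py <<'E'
from fit import *
P=np.load('pose.npz'); p,r=P['p'],P['r']; Rw,o=cov(p); k0=o-28*Rw[:,2]; n=Rw[:,2]
Rr=R.from_euler('z',r[2]).as_matrix(); ro=np.array([r[0],r[1],0])
def tool(Rk,s): return quat(np.c_[-s*Rk[:,0],s*Rk[:,1],-Rk[:,2]])
def kp(th,lift,d=np.zeros(3)): # key pose in the port
    return k0+n*lift+d, Rw@R.from_euler('z',th,degrees=True).as_matrix()
def kr(x,z,y=0,lean=25):
    l=np.radians(lean); kz=np.array([-np.sin(l),0,np.cos(l)]); kx=np.array([0,1.,0])
    return ro+Rr@np.array([x,y,z]), Rr@np.c_[kx,np.cross(kz,kx),kz]
def tcp(pose,s,h=79): return pose[0]+pose[1][:,2]*h, tool(pose[1],s)
E
python3 - <<'E'
from k import *
np.set_printoptions(precision=2,suppress=True)
for s in (1,-1):
    for nm,ps in (('app',kp(0,60)),('gr',kp(0,0)),('40',kp(40,9)),('83',kp(83,9)),('83up',kp(83,110)),('restup',kr(25,100)),('rest',kr(20,10))):
        print(s,nm,tcp(ps,s)[0],bot.inverse_kinematics(*tcp(ps,s)))
E
```

```text
1 app [ 549.63 -210.76  164.73] [ 0.65  0.14 -0.41  2.22  0.14  0.31  1.47]
1 gr [ 577.03 -217.26  111.75] [ 0.73  0.29 -0.52  2.2   0.59  0.24  1.05]
1 40 [ 572.92 -216.29  119.7 ] [ 1.15  0.39 -1.02  2.18  0.98  0.4   1.43]
1 83 [ 572.92 -216.29  119.7 ] [ 1.15  0.39 -1.02  2.18  0.98  0.4   2.18]
1 83up [ 526.79 -205.34  208.88] None
1 restup [602.52 164.14 171.6 ] [ 0.36  0.35 -1.02  2.05  0.91  0.76  1.8 ]
1 rest [597.56 164.71  81.6 ] [ 0.32  0.53 -1.03  2.12  1.24  0.77  1.5 ]
-1 app [ 549.63 -210.76  164.73] [ 0.47  0.12 -0.21  2.23  0.04  0.31 -1.58]
-1 gr [ 577.03 -217.26  111.75] [ 0.21  0.25  0.06  2.23 -0.17  0.18 -1.38]
-1 40 [ 572.92 -216.29  119.7 ] [ 0.36  0.23 -0.11  2.22  0.05  0.2  -0.89]
-1 83 [ 572.92 -216.29  119.7 ] [ 0.5   0.24 -0.26  2.21  0.23  0.21 -0.31]
-1 83up [ 526.79 -205.34  208.88] [ 0.68  0.03 -0.41  2.21 -0.01  0.41 -0.07]
-1 restup [602.52 164.14 171.6 ] [ 0.22  0.3  -0.85  2.05  0.82  0.7  -1.28]
-1 rest [597.56 164.71  81.6 ] [ 0.1   0.42 -0.74  2.13  1.11  0.61 -1.58]
```

```bash
python3 - <<'E'
from k import *
np.set_printoptions(precision=2,suppress=True)
s=-1
bot.reach(*tcp(kp(0,80),s))
print(bot.servo_line(*tcp(kp(0,0),s),vel=80,max_force=10))
ob=bot.observe(); f0=np.array(ob['ft_force']); print(ob['time_s'],ob['position'],f0@Rw)
bot.grab(5)
ob=bot.observe(); print(ob['time_s'],ob['position'],(np.array(ob['ft_force'])-f0)@Rw,np.array(ob['moment'])@Rw,ob['grip_width']*94,ob['gripper_force'])
snap('side','g.png',(240,90,380,200),5); snap('top','g2.png',(340,110,440,220),4)
E
```

```text
False
3.8917 [ 577.09 -217.37  112.21] [1.18 0.35 0.11]
5.1167 [ 576.96 -217.29  111.7 ] [-1.23 -0.91 -0.58] [-0.05  0.47  0.  ] 12.296938164368923 4.999946728348732
```

View pics/g.png

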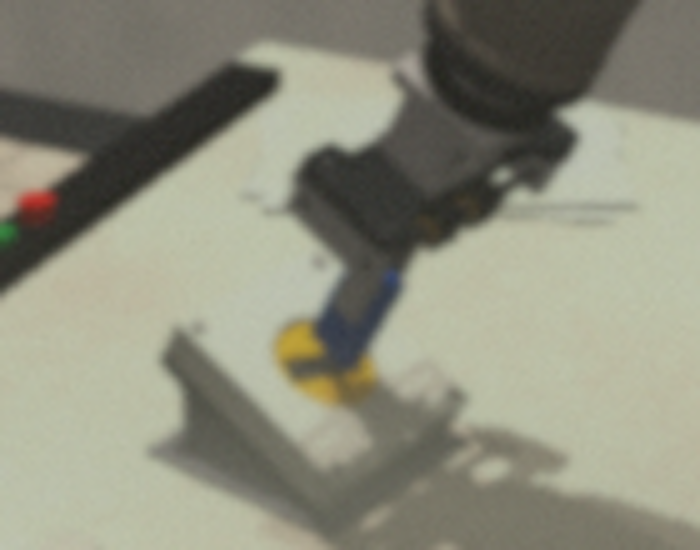

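```bash
python3 - <<'E'
from k import *
np.set_printoptions(precision=2,suppress=True)
s=-1
bot.grab(40)
f0=np.array(bot.observe()['ft_force'])
def rep(t):
    ob=bot.observe(); print(t,round(ob['time_s'],1),'lift',(np.array(ob['position'])-tcp(kp(0,0),s)[0])@Rw,'f',(np.array(ob['ft_force'])-f0)@Rw)
print(bot.servo_line(*tcp(kp(0,8),s),vel=20,max_force=12)); rep('up8')
for th in (24,48,72):
    h=bot.servo_line(*tcp(kp(th,8),s),vel=30,max_force=12); rep(th)
    if h: break
E
```

```text
False
up8 6.0 lift [ 0.06 -0.1   8.13] f [ 0.42  0.29 -1.19]
24 6.5 lift [-0.1  -0.22  7.93] f [ 0.4  -0.41 -0.12]
48 7.1 lift [-0.01 -0.09  7.98] f [-0.81  0.6  -1.06]
72 7.7 lift [-0.02 -0.11  7.99] f [-0.75 -0.1  -0.22]
```

```bash
python3 - <<'E'
from k import *
np.set_printoptions(precision=2,suppress=True)
s=-1
for th in (72,75,69,78,66,81,63):
    bot.servo_line(*tcp(kp(th,9),s),vel=30,max_force=12)
    f0=np.array(bot.observe()['ft_force'])
    h=bot.servo_line(*tcp(kp(th,20),s),vel=15,max_force=6)
    ob=bot.observe(); print(th,h,round(ob['time_s'],1),(np.array(ob['position'])-tcp(kp(0,0),s)[0])@Rw,(np.array(ob['ft_force'])-f0)@Rw,np.array(ob['moment'])@Rw)
    if not h: break
snap('top','t.png',(340,110,440,220),5)
E
```

```text
72 False 8.8 [-0.03 -0.06 19.97] [-0.43  0.58 -0.01] [-0.03  0.58  0.01]
```

```bash
python3 - <<'E'
from k import *
np.set_printoptions(precision=2,suppress=True)
s=-1
print(bot.servo_line(*tcp(kp(72,60),s),vel=40,max_force=10))
ob=bot.observe(); print(ob['time_s'],ob['position'],ob['grip_width'])
bot.servo_line(*tcp(kp(72,105),s),vel=100)
bot.reach(*tcp(kr(23,100),s))
ob=bot.observe(); print(ob['time_s'],ob['position'],tcp(kr(23,100),s)[0],ob['grip_width']*94)
snap('side','r.png',(150,110,310,290),3.3)
snap('top','r2.png',(210,100,350,220),4)
a=cv2.imread('pics/r.png');b=cv2.imread('pics/r2.png')
E
```

```text
False
10.0167 [ 549.6  -210.73  164.53] 0.1245165641075562
12.025 [600.55 163.13 171.11] [600.54 164.37 171.6 ] 11.661523639873359
```

View pics/r.png

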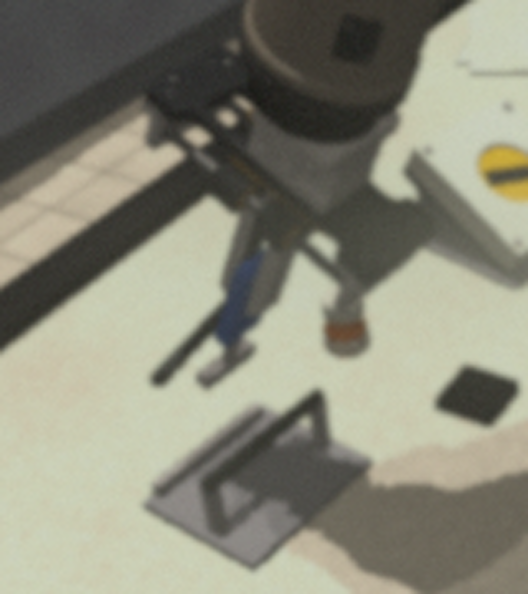

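The side crop shows the key free in the gripper, with its foot at about (225,365), parallel to the rail, above and behind it. Jar, tray and pen are unmoved. Next I place it by feel.

```bash
python3 - <<'E'
from k import *
np.set_printoptions(precision=2,suppress=True)
s=-1
print(proj('side',kr(23,106)[0])-[150,110], 'seen',np.array([225,365])/3.3)
def rep(t,f0):
    ob=bot.observe(); k=Rr.T@(np.array(ob['position'])-kr(0,0)[1][:,2]*79-ro); print(t,round(ob['time_s'],1),'key in rest',k,'f',Rr.T@(np.array(ob['ft_force'])-f0)); return k
F=lambda:np.array(bot.observe()['ft_force'])
bot.servo_line(*tcp(kr(28,22),s),vel=100,max_force=15); f0=F()
h=bot.servo_line(*tcp(kr(28,2),s),vel=15,max_force=4); k=rep(('down',h),f0)
bot.servo_line(*tcp(kr(28,k[2]+2),s),vel=15); f0=F()
h=bot.servo_line(*tcp(kr(8,k[2]+2),s),vel=15,max_force=4); k2=rep(('rail',h),f0)
snap('side','c.png',(170,190,290,290),5)
E
```

```text
[[ 66.71 109.55]] seen [ 68.18 110.61]
('down', True) 13.9 key in rest [27.96  0.09  9.99] f [-4.34 -1.45 11.64]
('rail', True) 14.9 key in rest [20.83 -0.07 12.08] f [ 0.97 -0.56  3.42]
```

View pics/c.png

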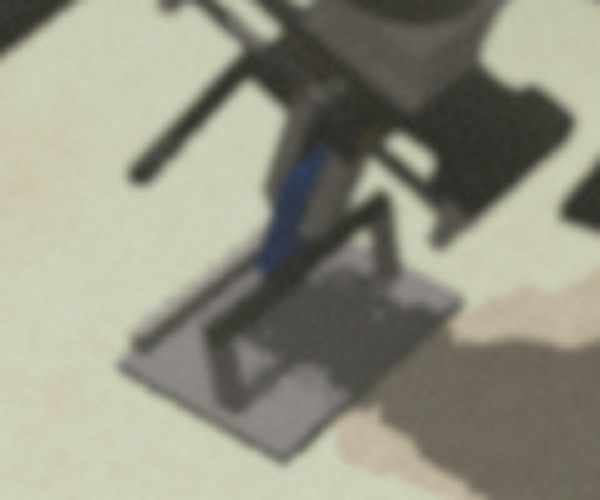

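```bash
python3 - <<'E'
from k import *
np.set_printoptions(precision=2,suppress=True)
s=-1
print(bot.servo_line(*tcp(kr(21.0,9.8),s),vel=10,max_force=4))
bot.grab(8); bot.open_gripper(); bot.wait(.3)
q=np.array(bot.observe()['position']); kz=kr(0,0)[1][:,2]
bot.servo_line(list(q+80*kz),vel=80,max_force=10)
bot.reach(list(q+80*kz+np.array([-60,0,120])),tcp(kr(0,0),s)[1])
print(bot.observe()['time_s'])
snap('side','e.png',(170,150,310,290),4)
snap('top','e2.png',(210,100,350,220),4)
for c in('side','top'):
  for d in bot.boxes_of('key',c)[:2]: print(c,d['conf'],Rr.T@(c2w(c,d['location'])-ro))
E
```

```text
True
18.8667
top 0.47 [-8.28 -2.77 82.5 ]
top 0.16 [  30.27 -387.27   72.2 ]
```

View pics/e.png

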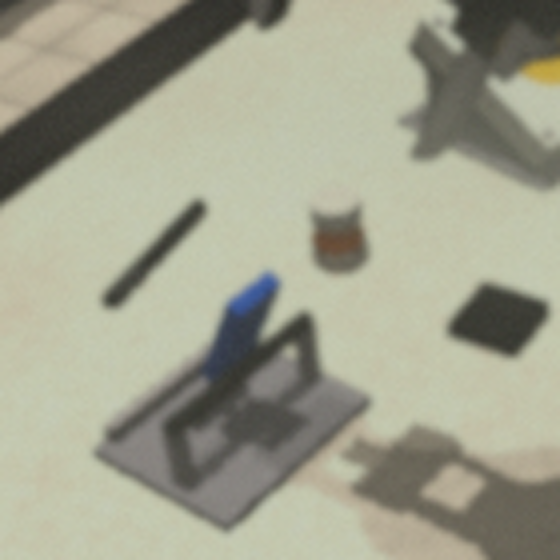

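The side crop shows the key released and leaning over the rail, with its handle top at about (258,282). Pen, jar and tray are in place. I'll check the top position and, if it matches, hand in.

```bash
python3 - <<'E'
from k import *
ps=kr(20,10); e=(proj('side',ps[0]+120*ps[1][:,2])[0]-[170,150])*4; print(e)
if np.hypot(*(e-[258,282]))<20: print(bot.close_job())
E
```

```text
[254.76127538 292.74087406]
the job is handed in; nothing more can be done
None
```

The key was drawn out through the slot at 72° on the first lift, leaned on the parking rest and released; the job was handed in after about 19 s, with the chip tray, jar and pen still in place in the last picture (the hand-in returned no verdict).

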